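# Clear the pile off the tool case

## Task

Supplies have been piled on the yellow case. Take the pile apart from the top down and stand each thing, upright, in the middle of the pad of its own colour: first the orange-lidded flux jar, then the green-topped solder spool and the blue jar in either order, and last the empty yellow case, lined up with its rectangular pad (either way round). Let nothing fall over, and leave the tape roll and the cutters where they lie.

Things in the scene. Friction and masses are not known exactly. Their poses are not given: they have to be found in the camera images.
- flux_jar: Small upright flux jar with an orange ribbed screw lid (amber body): 38 mm in diameter, 33 mm high, the lid is the upper 13 mm. Starts on top of the blue jar (a similar jar at the far back under the shelf is not meant). Origin: centre of its underside; z up.
- solder_spool: Solder spool lying flat with a green disc on top: flanges 57 mm in diameter, 26 mm high. Starts on the yellow case, beside the blue jar. Origin: centre of its underside; z up.
- blue_jar: Blue jar with a white flat lid, upright: 58 mm in diameter, 48 mm high. Starts on the yellow case beside the spool (38 mm from the case's middle along its length; which end varies), with the flux jar on its lid. Origin: centre of its underside; z up.
- yellow_case: Flat yellow hard case with black latches and seam: 64 mm (its x) by 150 mm (its y, length) by 28 mm high; loose, lies on the bench under the pile. Take it across the 64 mm. Origin: centre of its underside; z up.
- orange_pad: Round flat orange pad fixed to the bench, 68 mm in diameter, 3 mm thick, with a white circle of 45 mm. Origin: centre of its underside (on the bench); z up.
- green_pad: Round flat green pad fixed to the bench, 84 mm in diameter, 3 mm thick, with a white circle of 64 mm. Origin: centre of its underside; z up.
- blue_pad: Round flat blue pad fixed to the bench, 84 mm in diameter, 3 mm thick, with a white circle of 64 mm. Origin: centre of its underside; z up.
- yellow_pad: Rectangular flat yellow pad fixed to the bench: 84 mm (its x) by 170 mm (its y) by 3 mm thick, with a white outline. Origin: centre of its underside; z up.
- tape_roll: Bystander: brown tape roll lying flat and loose among the pads, 86 mm outside diameter, 12 mm high. Origin: centre of its underside.
- cutters: Bystander: side cutters with red handles lying loose at the right of the bench, about 123 x 46 x 12 mm. Origin: centre of its underside.
There are look-alikes about, which are no part of the job. Of the things like the blue_jar, leave any that is turquoise; of the rest the larger one is meant.

How it is judged (in metres and radians):
On the way, in this order (a step that is already met when the one before it is completed fails the run):
1. the flux jar stands released on the orange pad (horizontal distance between flux_jar and orange_pad below 0.015 m and z of flux_jar in the frame of orange_pad between -0.003 and 0.008 m and angle between flux_jar's own z axis and vertical below 0.1 rad and linear speed of flux_jar below 0.02 m/s and contact force between flux_jar and the fingers below 0.05 N), for 0.2 s.
2. the spool is on the green pad and the blue jar on the blue pad, both released (horizontal distance between solder_spool and green_pad below 0.015 m and z of solder_spool in the frame of green_pad between -0.003 and 0.008 m and angle between each of solder_spool, blue_jar's own z axis and vertical below 0.1 rad and linear speed of each of solder_spool, blue_jar below 0.02 m/s and contact force between each of solder_spool, blue_jar and the fingers below 0.05 N and horizontal distance between blue_jar and blue_pad below 0.015 m and z of blue_jar in the frame of blue_pad between -0.003 and 0.008 m), for 0.2 s.
3. the empty case lies released on the yellow pad (horizontal distance between yellow_case and yellow_pad below 0.015 m and z of yellow_case in the frame of yellow_pad between -0.003 and 0.008 m and angle between yellow_case's own z axis and vertical below 0.1 rad and linear speed of yellow_case below 0.02 m/s and contact force between yellow_case and the fingers below 0.05 N and angle between the y axis of yellow_case and the y axis of yellow_pad, either way round below 0.2 rad), for 0.2 s.
At the end, for the whole second after the job is handed in: The flux jar on the orange pad, spool on the green, blue jar on the blue and case on the yellow pad: each upright (within 0.1 rad), resting on its pad, its centre within 15 mm of the pad's centre, released and at rest; the case's length within 0.2 rad of the pad's length, either way round (all of step 1 and all of step 2 and all of step 3); the robot touches nothing.
It fails at once if a jar, the spool or the case tips over (more than 0.6 rad) (angle between any of flux_jar, solder_spool, blue_jar, yellow_case's own z axis and vertical above 0.6 rad).
It fails at once if the tape roll or the cutters are moved by more than 20 mm (distance of any of tape_roll, cutters from where it was at the start of the episode above 0.02 m).
It also fails if it takes over 96 s, if anything falls off the work surface, if the arm or the gripper's body presses on something with over 40 N, if the wrist force passes 120 N, or if a joint passes its speed limit or range.

## Robot

A 7-joint arm with a two-finger parallel gripper is mounted at the origin on a cart in front of the work surface, level with it; the furniture and walls round the work are solid. World frame = base frame: x ahead of the robot, y to its left, z up, the work surface at z = 0. Lengths are in mm, angles in rad, forces in N, time in s.
With the tool pointing down it reaches from about 400 to 875 mm from the base axis. Payload 4.4 kg.
Tool frame: the origin (TCP) lies at the very end of the fingers, on their centre line; the grasp point (between the pads) lies 19 mm behind it; z points along the fingers, y is the line along which they close (so a half turn about z gives the same grasp; the last joint's range is limited). The gripper opens to 85 mm and grips with 20 to 120 N. Pads are 22 mm wide; open, the fingers measure 114 mm over their backs; the gripper's body (76 mm by 85 mm) begins 54 mm behind the grasp point. The pads swing forward as they close: fully open they stand 13 mm farther back than shut.
Start: joints at [1.037, 0.628, 0.038, 1.517, -0.027, 0.996, -0.02], TCP at [293.129, -580.167, 231.313] pointing down, gripper open.
Joint ranges: [-3.06, 3.06], [-0.37, 2.12], [-1.25, 1.32], [0.18, 2.47], [-1.1, 4.24], [0.23, 1.98], [-2.94, 2.94]. Speed limits (rad/s): [2.57, 2.57, 3.14, 3.14, 3.14, 3.14, 3.14].

## Interface

Orientations are given as [roll, pitch, yaw] about the fixed x, y, z axes, in that order (R = Rz(yaw) Ry(pitch) Rx(roll)).
In Python, from cell import sensors, get_image, camera_params, order gives the robot as it stands.
- The arm moves only by the shell command python3 -m inch 'ROWS' [OPENING]. ROWS is JSON, a list that holds one entry, the list of rows, each a list of 4 numbers: the shift along the tool's x, y, z in cm, then the turn about the tool's z in degrees. A call has 1 to 8 rows; each row is the pose to reach, as a shift and turn from the pose commanded when the call began, along the tool's axes at that moment; what a row does not reach only later rows make up. A row lasts 1/12 s, in which the tool goes at most 41.7 mm and 7.16 degrees, less where a joint would pass 70% of its speed; a pose out of reach is approached as far as the arm can. A call with a gripper value outside its range is refused whole. OPENING is the finger opening in cm, from 0 to 8.54, set as the call begins (- or left out, the last holds). The fingers move at their own pace and stop on an object; the grip force is fixed at half the most. Time passes only in rows, so rows that repeat a pose let the fingers close. It gives the time, the measured TCP pose, the force, the opening and the grip force at its end, in the units of the state.
- sensors.read_state(): the state, without advancing time (a new reading comes with each control period).
- get_image(name): name is "side" or "top"; returns the picture (420x560x3 uint8, blue, green, red); there is no depth.
- camera_params(name): a dict with "mtx" (3x3 intrinsics, pixels), "rvec" (rotation vector, rad) and "tvec" (3), from world to camera coordinates, as OpenCV has them. Camera axes: x right, y down, z forward; pixel columns grow to the right and rows downward; lengths in mm; the calibration is good to about 2 mm. A picture is of the moment at which its call begins. camera_params takes no time and is no camera call.
- order.finish_job(): hands the job in; it is judged then, once.
The state is a dict: "clock": time; "qpos": joint angles; "qd": joint speeds; "tau": joint torques, N m; "eef_pos": TCP position; "tool_rot": TCP orientation; "force": force on the tool from outside, world axes, zero at the start; "torque": the same for the moment, N m; "width": finger opening in mm; "gripper_force": force on a finger pad.
Only numpy, scipy, OpenCV 4.12 (cv2) and the standard library are available. Lean on these libraries where they do the work, as an engineer would, in place of code of your own. Each camera call takes 0.05 s, during which the arm holds its last target. There are 200 camera calls.

## Working session

There is one attempt and no reset: what is moved stays moved. The work goes in short steps, Python scripts to look and compute and a shell command to move; the robot and the scene stay as the last step left them, time stands still between calls to the robot, and variables do not carry over. Pictures are saved under pics/ and viewed, at most 15 in all, crops included, and the job is handed in when it is done.

```bash
mkdir -p pics; ls
python3 - <<'E'
from cell import sensors,get_image,camera_params
import cv2
print(sensors.read_state())
for n in("top","side"):
    cv2.imwrite(f"pics/{n}0.png",get_image(n)); print(n,camera_params(n))
E
```

```text
pics
{'clock': 0.0, 'qpos': array([ 1.03721495,  0.62934752,  0.03840594,  1.51836536, -0.02699154,
        0.99632998, -0.01998216]), 'qd': array([ 6.95915535e-04, -1.36818277e-03,  1.05172821e-03, -5.75822987e-05,
       -1.53252284e-03,  2.68350053e-04,  4.45098541e-04]), 'tau': array([-5.60856893e-05, -5.63400471e+01,  1.22657586e+00, -1.93445581e+01,
        1.11366645e-02,  1.04343405e-02,  3.00363531e-06]), 'eef_pos': array([ 292.84534975, -579.58242011,  230.38839314]), 'tool_rot': array([-3.13965936e+00,  1.16830178e-05,  4.67833020e-01]), 'force': array([-0.26493162,  0.53305586,  0.41359993]), 'torque': array([0.00553293, 0.03322423, 0.01587528]), 'gripper_force': 0.0, 'width': 85.63794964852723}
top {'mtx': array([[379.70874153,   0.        , 283.14834188],
       [  0.        , 379.70874153, 216.37854711],
       [  0.        ,   0.        ,   1.        ]]), 'rvec': array([ 2.13421397, -2.13301286,  0.1547369 ]), 'tvec': array([-52.42188543, 519.32290826, 901.6412268 ])}
side {'mtx': array([[384.22783763,   0.        , 273.07815984],
       [  0.        , 384.22783763, 211.78943455],
       [  0.        ,   0.        ,   1.        ]]), 'rvec': array([ 2.23041655, -0.03421701,  0.0207596 ]), 'tvec': array([-519.46427855,   14.70742952, 1001.84119671])}
```

View pics/top0.png

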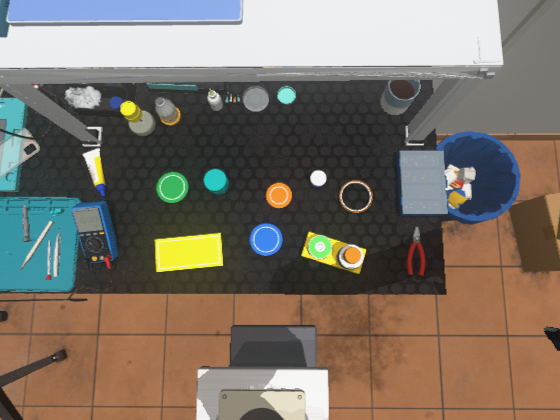

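View pics/side0.png

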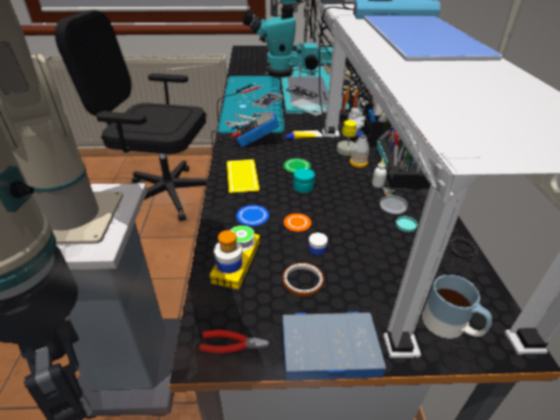

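```bash
cat > h.py <<'E'
import cv2,numpy as np
from cell import sensors,get_image,camera_params
def unproj(n,uv,z):
    c=camera_params(n);R=cv2.Rodrigues(c["rvec"])[0];t=c["tvec"]
    d=R.T@np.linalg.inv(c["mtx"])@np.array([uv[0],uv[1],1.]);o=-R.T@t
    return (o+d*(z-o[2])/d[2])[:2]
def proj(n,P):
    c=camera_params(n);return cv2.projectPoints(np.array([P],float),c["rvec"],c["tvec"],c["mtx"],None)[0].ravel()
H=dict(orange=(5,18),yellow=(22,36),green=(40,85),blue=(100,125))
def blobs(n,im,col,box,smin=110):
    x0,y0,x1,y1=box;hsv=cv2.cvtColor(im,cv2.COLOR_BGR2HSV)[y0:y1,x0:x1]
    m=cv2.inRange(hsv,(H[col][0],smin,60),(H[col][1],255,255))
    cs,_=cv2.findContours(m,cv2.RETR_EXTERNAL,cv2.CHAIN_APPROX_NONE)
    c=max(cs,key=cv2.contourArea)+np.array([x0,y0]);return c
def centre(n,c,z):
    P=np.array([unproj(n,p[0],z) for p in c],np.float32)
    return P,cv2.minAreaRect(P),cv2.minEnclosingCircle(P)
def goto(x,y,z,yaw=None):
    "tool-axis shift in cm and turn in deg from the present pose"
    s=sensors.read_state();r,p,w=s["tool_rot"]
    from scipy.spatial.transform import Rotation as Ro
    R=Ro.from_euler("xyz",[r,p,w]);d=R.inv().apply(np.array([x,y,z])-s["eef_pos"])/10
    out=[d.round(2)]
    if yaw is not None:
        a=-(np.degrees(yaw-w)); out.append(round((a+90)%180-90,1))
    print("shift",*out,"yaw now",round(w,3),"clock",s["clock"])
E
python3 - <<'E'
from h import *
im=cv2.imread("pics/top0.png")
for nm,col,box,z in [("orangepad","orange",(262,180,296,212),3),("greenpad","green",(150,165,192,208),3),("bluepad","blue",(245,218,288,262),3),("yellowpad","yellow",(145,225,232,280),3),("spool","green",(300,230,336,262),26+28),("flux","orange",(336,240,368,272),28+48+33),("case","yellow",(295,228,372,276),28)]:
    c=blobs("top",im,col,box);P,r,e=centre("top",c,z)
    print(nm,np.round(r[0],1),np.round(r[1],1),round(r[2],1),"circ",np.round(e[0],1),round(e[1],1))
    if nm in("case","yellowpad"):print(cv2.boxPoints(r).round())
big=cv2.resize(im[215:285,280:385],None,fx=7,fy=7,interpolation=cv2.INTER_CUBIC)
cv2.imwrite("pics/crop.png",big)
E
```

```text
orangepad [582.2 -38.7] [68.9 69. ] 26.5 circ [582.1 -39.3] 35.5
greenpad [604.3 240.5] [84.4 83.6] 27.9 circ [604.  240.6] 42.9
bluepad [467.   -6.5] [82.2 84.6] 0.0 circ [466.9  -6.5] 43.0
yellowpad [430.8 190.4] [ 94.  173.4] 5.6 circ [433.4 190.4] 95.6
[[375. 272.]
 [393. 100.]
 [486. 109.]
 [469. 281.]]
spool [ 443.7 -140.1] [50.8 48.1] 44.4 circ [ 444.5 -141.3] 26.6
flux [ 420.2 -208.6] [34.6 35.5] 44.1 circ [ 420.8 -208.4] 18.7
case [ 431.8 -176. ] [152.   67.7] 72.4 circ [ 430.  -174.8] 80.2
[[ 377. -238.]
 [ 441. -259.]
 [ 487. -114.]
 [ 423.  -93.]]
```

View pics/crop.png

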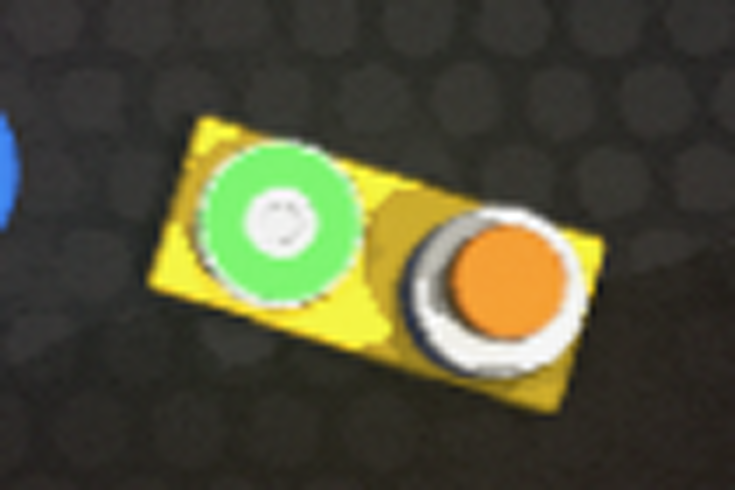

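The crop shows the spool (crop 280,222) on the left end of the case and the flux jar (crop 510,282) on the blue jar at the right end. Next I'll refine the yellow pad and work out the first move.

Run:
```python
from h import *
im=cv2.imread("pics/top0.png")
hsv=cv2.cvtColor(im,cv2.COLOR_BGR2HSV)
m=cv2.inRange(hsv,(22,110,120),(36,255,255));m[:225]=0;m[280:]=0;m[:,:145]=0;m[:,232:]=0
m=cv2.morphologyEx(cv2.morphologyEx(m,cv2.MORPH_CLOSE,np.ones((5,5))),cv2.MORPH_OPEN,np.ones((9,9)))
c=max(cv2.findContours(m,0,1)[0],key=cv2.contourArea);P,r,e=centre("top",c,3);print(r);print(c.reshape(-1,2).min(0),c.reshape(-1,2).max(0))
print(cv2.approxPolyDP(P,12,True).reshape(-1,2).round())
goto(420.5,-208.5,200,1.263)
```

```text
((433.8561706542969, 190.61790466308594), (85.2235107421875, 171.8404998779297), 5.737057209014893)
[155 233] [222 271]
[[482. 111.]
 [467. 277.]
 [385. 270.]
 [401. 103.]]
shift [ 28.13 -27.37   3.1 ] -45.6 yaw now 0.468 clock 0.1
```

```bash
python3 -m inch '[[[28.1,-27.4,3.1,-45.6],[28.1,-27.4,3.1,-45.6],[28.1,-27.4,3.1,-45.6],[28.1,-27.4,3.1,-45.6],[28.1,-27.4,3.1,-45.6],[28.1,-27.4,3.1,-45.6],[28.1,-27.4,3.1,-45.6],[28.1,-27.4,3.1,-45.6]]]' 7.5; python3 -c "
from h import *
goto(420.5,-208.5,200,1.263)"
```

```text
clock: 0.77
eef_pos: [400.8, -263.9, 204.8]
tool_rot: [-3.141, -0.0, 1.265]
force: [1.8, -0.4, -0.7]
width: 74.7
gripper_force: 0.0
shift [5.88 0.21 0.48] 0.1 yaw now 1.265 clock 0.7667
```

```bash
python3 -m inch '[[[5.9,0.2,0,0],[5.9,0.2,3,0],[5.9,0.2,5.5,0],[5.9,0.2,5.5,0],[5.9,0.2,5.5,0]]]' 6.5; python3 -c "
from h import *
goto(420.5,-208.5,81,1.263)
a,b=get_image('side'),get_image('top')
cv2.imwrite('pics/a.png',np.hstack([cv2.resize(a[170:310,160:300],None,fx=2.8,fy=2.8),cv2.resize(b[190:330,280:420],None,fx=2.8,fy=2.8)]))"
```

```text
clock: 1.18
eef_pos: [419.6, -210.0, 149.4]
tool_rot: [-3.138, -0.0, 1.264]
force: [0.3, -0.5, -0.4]
width: 65.2
gripper_force: 0.0
shift [0.16 0.06 6.84] 0.1 yaw now 1.264 clock 1.1833
```

View pics/a.png

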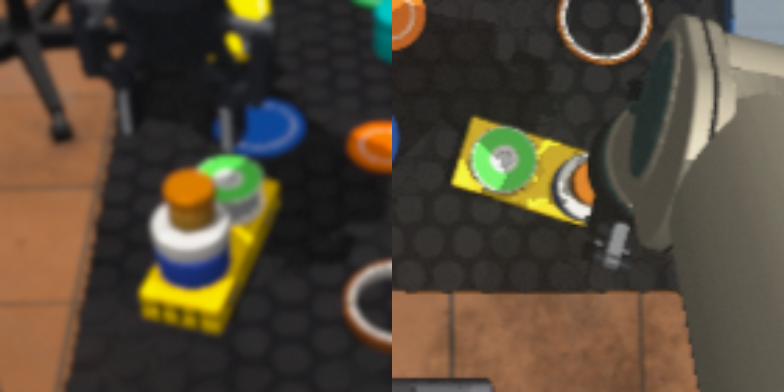

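The side view (left) shows the fingers straddling the jar line, at crop x 125 and 228 against the jar at 188. The top view is mostly hidden by the arm. I'll descend and grip.

```bash
python3 -c "
from h import *
print(unproj('side',(227.1,236.8),109))"
python3 -m inch '[[[0.2,0.1,3,0],[0.2,0.1,5.5,0],[0.2,0.1,6.8,0],[0.2,0.1,6.8,0],[0.2,0.1,6.8,0]]]'; python3 -m inch '[[[0,0,0,0],[0,0,0,0],[0,0,0,0],[0,0,0,0],[0,0,0,0],[0,0,0,0]]]' 3
```

```text
[ 419.30028023 -211.26999527]
clock: 1.7
eef_pos: [422.4, -209.6, 82.8]
tool_rot: [3.141, 0.0, 1.262]
force: [-0.4, 0.3, -0.5]
width: 65.0
gripper_force: 0.0
clock: 2.2
eef_pos: [423.0, -209.4, 83.7]
tool_rot: [3.139, 0.001, 1.263]
force: [-1.2, 0.3, 8.0]
width: 36.3
gripper_force: 59.0
```

```bash
python3 -m inch '[[[0,0,-2,0],[0,0,-5,0],[0,0,-8,0],[0,0,-8,0]]]'; python3 -c "
from h import *
goto(582,-39,150)
a=get_image('side')
cv2.imwrite('pics/b.png',cv2.resize(a[150:310,140:320],None,fx=3,fy=3))"
```

```text
clock: 2.53
eef_pos: [425.5, -210.0, 167.4]
tool_rot: [3.131, 0.001, 1.263]
force: [0.8, 0.4, -0.3]
width: 36.0
gripper_force: 59.9
shift [21.04  9.72  1.82] yaw now 1.263 clock 2.5333
```

View pics/b.png

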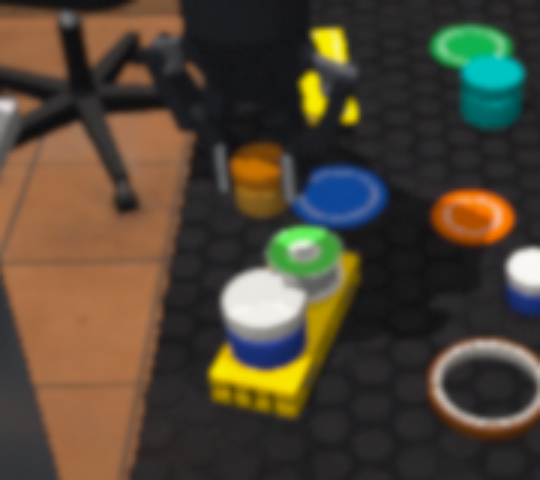

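The flux jar hangs upright in the gripper, at crop (258,180). Moving to the orange pad.

```bash
python3 -m inch '[[[3.5,1.6,0.5,0],[7,3.2,1,0],[10.5,4.8,1.5,0],[14,6.4,1.8,0],[17.5,8.1,1.8,0],[21,9.7,1.8,0],[21,9.7,1.8,0],[21,9.7,1.8,0]]]'; python3 -m inch '[[[0,0,4,0],[0,0,7,0],[0,0,9,0],[0,0,9,0],[0,0,9,0]]]';  python3 -c "
from h import *
goto(582,-39,10)
a,b=get_image('side'),get_image('top')
cv2.imwrite('pics/c.png',np.hstack([cv2.resize(a[170:290,240:360],None,fx=3,fy=3),cv2.resize(b[140:260,220:340],None,fx=3,fy=3)]))"
```

```text
clock: 3.25
eef_pos: [578.8, -34.8, 143.2]
tool_rot: [-3.141, -0.001, 1.268]
force: [-0.8, -1.3, -0.7]
width: 35.9
gripper_force: 60.0
clock: 3.67
eef_pos: [576.3, -39.1, 53.2]
tool_rot: [-3.138, 0.002, 1.262]
force: [0.1, -0.1, 0.8]
width: 35.8
gripper_force: 60.0
shift [0.19 0.55 4.32] yaw now 1.262 clock 3.6667
```

View pics/c.png

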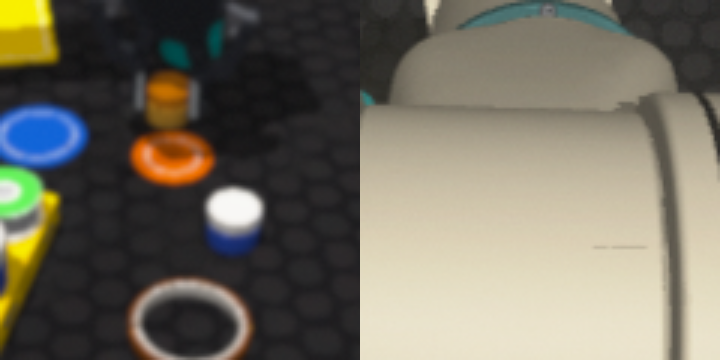

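Side view: the jar (crop 168,100) hangs just above the orange pad (crop 172,158). The top view is blocked by the arm.

```bash
python3 -c "
from h import *
print(unproj('side',(296.7,198),79),unproj('side',(297.3,222.7),3))"
python3 -m inch '[[[0.2,0.5,2,0],[0.2,0.5,3.2,0],[0.2,0.5,3.8,0],[0.2,0.5,4.1,0],[0.2,0.5,4.1,0],[0.2,0.5,4.1,0]]]'
```

```text
[575.94383898 -39.26786211] [580.36151575 -41.87525767]
clock: 4.27
eef_pos: [583.6, -37.4, 13.5]
tool_rot: [3.141, -0.0, 1.264]
force: [-0.0, 0.6, -0.2]
width: 36.1
gripper_force: 60.0
```

```bash
for i in 1 2 3; do python3 -m inch '[[[0,0,0.15,0],[0,0,0.15,0]]]' | grep -E "pos|force: \["; done
```

```text
eef_pos: [583.8, -37.3, 12.0]
force: [-0.2, 0.6, -1.1]
eef_pos: [583.9, -37.4, 10.9]
force: [-1.5, 0.6, 4.2]
eef_pos: [583.9, -37.4, 10.7]
force: [-3.6, 0.4, 15.7]
```

Contact. Releasing.

```bash
python3 -m inch '[[[0,0,-0.2,0],[0,0,-0.2,0],[0,0,-0.2,0],[0,0,-0.2,0]]]' 6.0; python3 -m inch '[[[0,0,0,0],[0,0,-1,0],[0,0,-5,0],[0,0,-9,0],[0,0,-13,0],[0,0,-17,0],[0,0,-17,0],[0,0,-17,0]]]' ; python3 -c "
from h import *
goto(443.7,-140,100,1.263)
a=get_image('side');c=blobs('side',a,'orange',(270,190,330,245))
cv2.imwrite('pics/d.png',cv2.resize(a[170:310,180:360],None,fx=3,fy=3))"
```

```text
clock: 5.1
eef_pos: [583.5, -37.3, 10.4]
tool_rot: [-3.141, 0.0, 1.264]
force: [-0.1, 0.3, 0.3]
width: 60.4
gripper_force: 0.0
clock: 5.77
eef_pos: [585.3, -37.5, 183.8]
tool_rot: [3.136, -0.002, 1.263]
force: [-0.8, -0.3, 0.1]
width: 60.1
gripper_force: 0.0
shift [-14.07 -10.44   8.3 ] 0.0 yaw now 1.263 clock 5.7667
```

View pics/d.png

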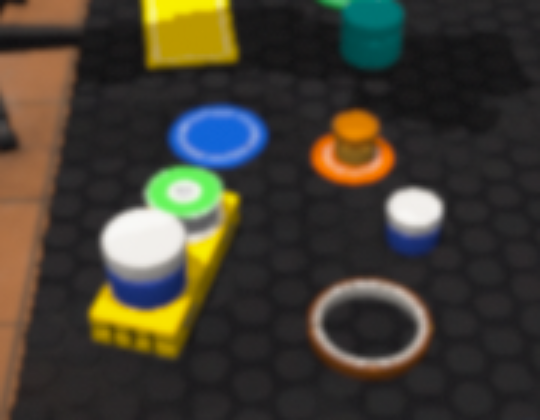

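The flux jar stands centred on the orange pad (crop lid 356,124 over pad 353,157), and the pile is undisturbed. The blue jar is next.

```bash
python3 -c "
from h import *
print('flux',unproj('side',(298.7,211.3),36))
print('jar',unproj('side',(228.3,248.7),76),unproj('top',(351.2,256.5),76))
print('spool',unproj('side',(180+185/3,170+191/3),54),unproj('top',(280+280/7,215+222/7),54))
goto(421,-211,130,1.263)"
```

```text
flux [582.92106667 -36.9510134 ]
jar [ 419.47413051 -211.29528447] [ 418.50144534 -212.16295439]
spool [ 443.8751177  -139.15537513] [ 443.09434662 -141.32257979]
shift [-21.46 -10.27   5.14] 0.0 yaw now 1.264 clock 5.8167
```

```bash
python3 -m inch '[[[-3.6,-1.7,0,0],[-7.2,-3.5,0,0],[-10.8,-5.2,1,0],[-14.4,-7,2,0],[-18,-8.7,3,0],[-21.6,-10.4,4,0],[-21.6,-10.4,5,0],[-21.6,-10.4,5,0]]]' 8.5;  python3 -m inch '[[[0,0,0,0],[0,0,0,0],[0,0,0,0]]]'; python3 -c "
from h import *
goto(419,-211.5,40,1.263)
a=get_image('side')
cv2.imwrite('pics/e.png',cv2.resize(a[170:310,160:340],None,fx=3,fy=3))"
```

```text
clock: 6.48
eef_pos: [414.5, -213.1, 127.8]
tool_rot: [-3.134, 0.0, 1.258]
force: [0.4, 0.9, 0.1]
width: 85.1
gripper_force: 0.0
clock: 6.73
eef_pos: [420.2, -210.5, 130.7]
tool_rot: [3.141, -0.001, 1.266]
force: [-0.3, 1.0, 0.5]
width: 84.6
gripper_force: 0.0
shift [-0.14 -0.09  9.07] 0.2 yaw now 1.266 clock 6.7333
```

View pics/e.png

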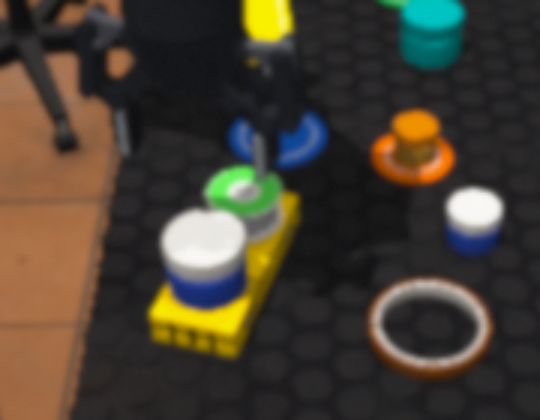

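The open fingers (crop 125 and 260) bracket the blue jar at 203. Descending.

```bash
python3 -m inch '[[[-0.1,-0.1,3,0],[-0.1,-0.1,6,0],[-0.1,-0.1,8.3,0],[-0.1,-0.1,9,0],[-0.1,-0.1,9,0]]]'; python3 -m inch '[[[0,0,0,0],[0,0,0,0],[0,0,0,0],[0,0,0,0],[0,0,0,0],[0,0,0,0]]]' 5; python3 -m inch '[[[0,0,-2,0],[0,0,-5,0],[0,0,-9,0],[0,0,-9,0],[0,0,-9,0]]]'; python3 -c "
from h import *
goto(467,-6.5,100)
a=get_image('side')
cv2.imwrite('pics/f.png',cv2.resize(a[150:310,140:340],None,fx=3,fy=3))"
```

```text
clock: 7.2
eef_pos: [417.4, -211.3, 39.4]
tool_rot: [-3.139, -0.0, 1.265]
force: [0.4, -0.2, 0.4]
width: 84.7
gripper_force: 0.0
clock: 7.7
eef_pos: [419.0, -212.7, 42.3]
tool_rot: [3.138, 0.0, 1.264]
force: [-0.4, 0.5, 6.3]
width: 56.4
gripper_force: 62.8
clock: 8.12
eef_pos: [419.6, -213.4, 133.3]
tool_rot: [3.135, 0.001, 1.263]
force: [0.5, -0.3, -2.7]
width: 56.5
gripper_force: 64.7
shift [21.16 -1.77  3.3 ] yaw now 1.263 clock 8.1167
```

View pics/f.png

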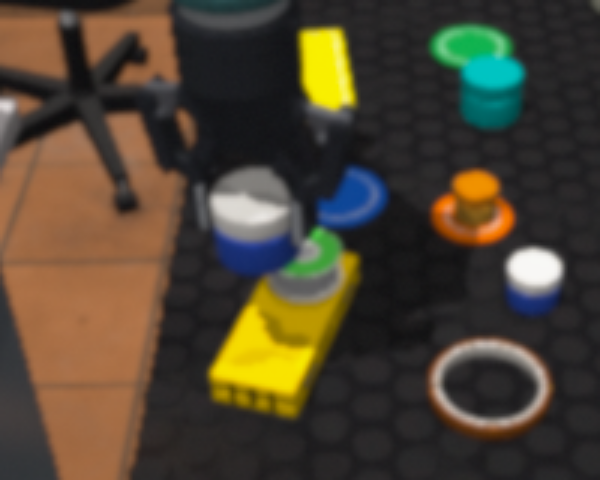

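The blue jar hangs upright at crop (255,225); the spool and case stayed put. Moving to the blue pad.

```bash
python3 -m inch '[[[3.6,-0.3,0,0],[7.2,-0.6,0,0],[10.8,-0.9,0,0],[14.4,-1.2,0,0],[18,-1.5,0,0],[21.2,-1.8,0,0],[21.2,-1.8,0,0],[21.2,-1.8,0,0]]]'; python3 -m inch '[[[0,0,2.5,0],[0,0,5,0],[0,0,7,0],[0,0,8,0],[0,0,8,0],[0,0,8,0],[0,0,8,0]]]';  python3 -c "
from h import *
goto(467,-6.5,20)"
```

```text
clock: 8.83
eef_pos: [464.1, -2.5, 129.4]
tool_rot: [-3.139, 0.0, 1.269]
force: [-0.5, -0.7, -1.6]
width: 56.7
gripper_force: 64.7
clock: 9.42
eef_pos: [465.1, -5.4, 51.2]
tool_rot: [3.141, -0.0, 1.263]
force: [-0.5, -0.3, -1.9]
width: 56.4
gripper_force: 64.7
shift [-0.05  0.21  3.12] yaw now 1.263 clock 9.4167
```

```bash
python3 -m inch '[[[-0.1,0.2,1.5,0],[-0.1,0.2,2.5,0],[-0.1,0.2,3,0],[-0.1,0.2,3,0],[-0.1,0.2,3,0]]]'|grep -E "pos|force: \["; for i in 1 2 3; do python3 -m inch '[[[0,0,0.15,0],[0,0,0.15,0]]]' | grep -E "pos|force: \["; done
```

```text
eef_pos: [467.0, -6.7, 21.4]
force: [-0.4, -0.0, -1.9]
eef_pos: [467.0, -6.6, 20.0]
force: [-0.4, 0.6, -1.4]
eef_pos: [466.8, -6.6, 18.2]
force: [-0.1, -0.2, -2.5]
eef_pos: [466.9, -6.5, 17.3]
force: [-1.7, 0.1, 6.4]
```

Contact. Release and retreat, then go on to the spool.

```bash
python3 -m inch '[[[0,0,-0.1,0],[0,0,-0.1,0],[0,0,-0.1,0],[0,0,-0.1,0],[0,0,-0.1,0]]]' 8.5; python3 -m inch '[[[0,0,0,0],[0,0,-1,0],[0,0,-4,0],[0,0,-8,0],[0,0,-12,0],[0,0,-12,0],[0,0,-12,0]]]' ; python3 -c "
from h import *
goto(443.5,-140,120,1.263)
a=get_image('side')
cv2.imwrite('pics/g.png',cv2.resize(a[150:310,140:340],None,fx=3,fy=3))"
```

```text
clock: 10.75
eef_pos: [466.4, -6.5, 17.1]
tool_rot: [3.141, -0.0, 1.264]
force: [-0.2, 0.6, 0.4]
width: 85.1
gripper_force: 0.0
clock: 11.33
eef_pos: [467.9, -6.6, 139.1]
tool_rot: [3.137, -0.002, 1.263]
force: [0.4, -0.2, -0.7]
width: 84.8
gripper_force: 0.0
shift [-13.45   1.71   1.9 ] 0.0 yaw now 1.263 clock 11.3333
```

View pics/g.png

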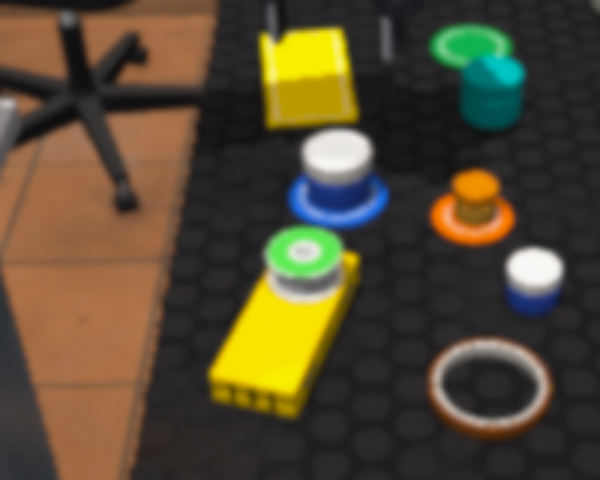

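The blue jar stands on the blue pad (lid at crop 338,152, pad 338,195). The spool (crop 305,251) is unmoved.

```bash
python3 -m inch '[[[-3.4,0.4,0,0],[-6.8,0.8,0,0],[-10.2,1.3,0.5,0],[-13.5,1.7,1,0],[-13.5,1.7,3,0],[-13.5,1.7,4,0],[-13.5,1.7,4,0],[-13.5,1.7,4,0]]]'; python3 -m inch '[[[0,0,0,0],[0,0,0,0]]]'; python3 -c "
from h import *
goto(443.5,-140,31,1.263)"
```

```text
clock: 12.05
eef_pos: [440.4, -139.7, 95.6]
tool_rot: [-3.138, -0.0, 1.264]
force: [-0.2, 0.0, 0.7]
width: 85.3
gripper_force: 0.0
clock: 12.22
eef_pos: [442.1, -139.7, 97.3]
tool_rot: [3.141, -0.0, 1.265]
force: [0.5, -0.1, -0.4]
width: 84.9
gripper_force: 0.0
shift [0.01 0.14 6.63] 0.1 yaw now 1.265 clock 12.2167
```

```bash
python3 -m inch '[[[0,0.1,3,0],[0,0.1,5,0],[0,0.1,6.2,0],[0,0.1,6.7,0],[0,0.1,6.7,0],[0,0.1,6.7,0]]]'; python3 -m inch '[[[0,0,0,0],[0,0,0,0],[0,0,0,0],[0,0,0,0],[0,0,0,0],[0,0,0,0]]]' 5; python3 -m inch '[[[0,0,-0.5,0],[0,0,-1,0],[0,0,-2,0],[0,0,-3,0],[0,0,-3,0],[0,0,-3,0]]]'; python3 -c "
from h import *
goto(604,240.5,120)
a=get_image('side')
cv2.imwrite('pics/i.png',cv2.resize(a[150:310,140:340],None,fx=3,fy=3))"
```

```text
clock: 12.72
eef_pos: [443.2, -140.4, 30.6]
tool_rot: [3.141, -0.0, 1.264]
force: [1.4, -0.4, 0.1]
width: 85.2
gripper_force: 0.0
clock: 13.22
eef_pos: [443.5, -140.9, 31.4]
tool_rot: [3.139, 0.0, 1.263]
force: [-0.3, 0.4, 8.9]
width: 54.8
gripper_force: 62.4
clock: 13.72
eef_pos: [443.0, -140.9, 60.6]
tool_rot: [3.14, -0.0, 1.263]
force: [-0.4, 0.4, -1.8]
width: 54.6
gripper_force: 64.0
shift [41.22  3.8  -5.93] yaw now 1.263 clock 13.7167
```

View pics/i.png

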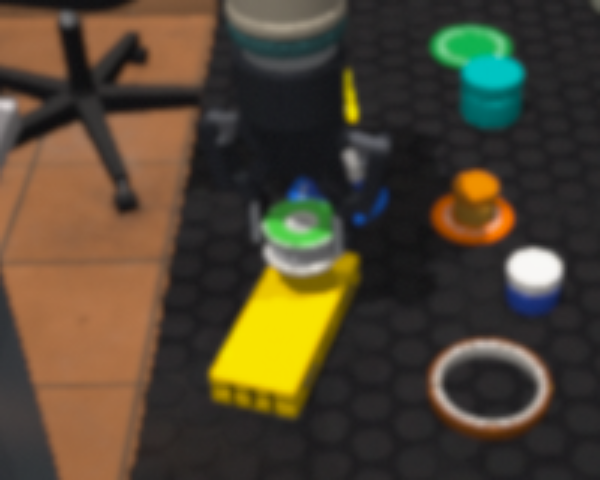

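The spool hangs level at crop (302,235), clear of the case. Carrying it high to the green pad.

```bash
python3 -m inch '[[[0,0,-3,0],[0,0,-6,0],[3.5,0.3,-8.5,0],[7,0.6,-9,0],[10.5,1,-9,0],[14,1.3,-9,0],[17.5,1.6,-9,0],[21,1.9,-9,0]]]'|head -2;  python3 -c "
from h import *
goto(604,240.5,150)"
```

```text
clock: 14.43
eef_pos: [524.1, 55.2, 149.4]
shift [20.08  2.01 -0.08] yaw now 1.264 clock 14.4333
```

```bash
python3 -m inch '[[[3.5,0.3,0,0],[7,0.6,0,0],[10.5,1,0,0],[14,1.4,0,0],[17.5,1.7,0,0],[20.1,2,0,0],[20.1,2,0,0],[20.1,2,0,0]]]'|head -2; python3 -m inch '[[[0,0,2.5,0],[0,0,5,0],[0,0,8,0],[0,0,10.5,0],[0,0,10.5,0],[0,0,10.5,0],[0,0,10.5,0]]]'|head -2;  python3 -c "
from h import *
goto(604,240.5,10)"
```

```text
clock: 15.1
eef_pos: [603.1, 241.4, 148.6]
clock: 15.68
eef_pos: [604.9, 238.9, 46.1]
shift [ 0.12 -0.14  3.61] yaw now 1.263 clock 15.6833
```

```bash
python3 -m inch '[[[0.1,-0.1,1.5,0],[0.1,-0.1,2.7,0],[0.1,-0.1,3.5,0],[0.1,-0.1,3.5,0],[0.1,-0.1,3.5,0],[0.1,-0.1,3.5,0]]]'|grep -E "pos|force: \["; for i in 1 2 3; do python3 -m inch '[[[0,0,0.12,0],[0,0,0.12,0]]]' | grep -E "pos|force: \["; done
```

```text
eef_pos: [604.0, 240.8, 10.7]
force: [0.2, 0.0, -1.7]
eef_pos: [603.8, 240.7, 9.3]
force: [-0.5, 0.1, -1.6]
eef_pos: [603.5, 240.6, 7.7]
force: [0.2, 0.1, -2.0]
eef_pos: [603.7, 240.7, 6.6]
force: [0.4, 0.1, -1.6]
```

```bash
python3 -m inch '[[[0,0,0.1,0],[0,0,0.1,0]]]' | grep -E "pos|force: \["
```

```text
eef_pos: [603.6, 240.7, 6.5]
force: [-1.1, -1.0, 5.9]
```

```bash
python3 -m inch '[[[0,0,-0.1,0],[0,0,-0.1,0],[0,0,-0.1,0],[0,0,-0.1,0],[0,0,-0.1,0]]]' 8.5|tail -2; python3 -m inch '[[[0,0,0,0],[0,0,-1,0],[0,0,-4,0],[0,0,-8,0],[0,0,-12,0],[0,0,-14,0],[0,0,-14,0],[0,0,-14,0]]]'|head -2 ; python3 -c "
from h import *
goto(432,-176,140,1.263)"
```

```text
width: 85.0
gripper_force: 0.0
clock: 17.93
eef_pos: [604.4, 241.0, 148.7]
shift [-44.96  -3.82   0.76] 0.0 yaw now 1.264 clock 17.9333
```

```bash
python3 -m inch '[[[-3.5,-0.3,0,0],[-7,-0.6,0,0],[-10.5,-0.9,0,0],[-14,-1.2,0,0],[-17.5,-1.5,0,0],[-20,-1.7,0,0],[-20,-1.7,0,0],[-20,-1.7,0,0]]]'|head -2
python3 - <<'E'
from h import *
a,b=get_image('side'),get_image('top')
c=blobs("top",b,"yellow",(295,228,385,290));P,r,e=centre("top",c,26);print(r)
goto(*r[0],120,1.263)
im=np.hstack([a[130:300,180:380],b[150:290,150:380][:, :200].copy() if 0 else cv2.copyMakeBorder(b[150:290,150:380],0,30,0,0,0)])
cv2.imwrite('pics/j.png',cv2.resize(im,(790,int(790*170/im.shape[1]))))
E
```

```text
clock: 18.6
eef_pos: [525.4, 53.0, 145.4]
((431.6741943359375, -176.61785888671875), (153.38363647460938, 69.06466674804688), 72.47725677490234)
shift [-25.05  -2.04   2.57] 0.1 yaw now 1.264 clock 18.7
```

View pics/j.png

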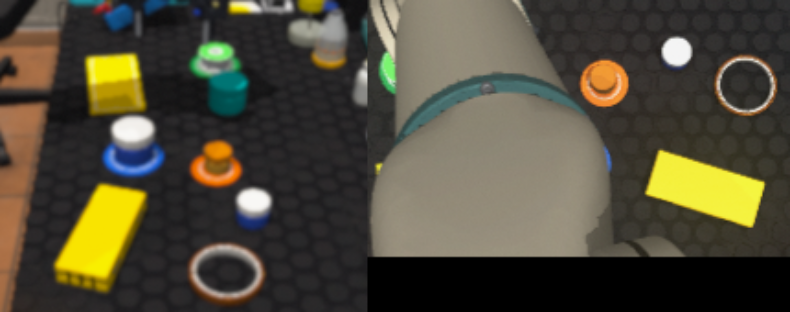

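The side view shows the spool on the green pad, and the jars on theirs; the top view shows the empty case at crop (705,188), unmoved. Now to the case.

```bash
python3 -m inch '[[[-3.6,-0.3,0,0],[-7.2,-0.6,0,0],[-10.8,-0.9,0,0],[-14.4,-1.2,0,0],[-18,-1.5,0,0],[-21.6,-1.8,0,0],[-25,-2,0,0],[-25,-2,1,0]]]'|head -2; python3 -m inch '[[[0,0,2,0],[0,0,4,0],[0,0,6,0],[0,0,6,0],[0,0,6,0],[0,0,6,0]]]'|head -2
python3 - <<'E'
from h import *
goto(431.7,-176.5,8,1.263)
E
```

```text
clock: 19.37
eef_pos: [430.3, -183.9, 136.8]
clock: 19.87
eef_pos: [433.2, -176.3, 76.9]
shift [-0.07 -0.14  6.89] 0.1 yaw now 1.265 clock 19.8667
```

```bash
python3 -m inch '[[[-0.1,-0.1,3,0],[-0.1,-0.1,5,0],[-0.1,-0.1,6.5,0],[-0.1,-0.1,7.2,0],[-0.1,-0.1,7.2,0],[-0.1,-0.1,7.2,0]]]' |grep -E "pos|force: \["; python3 -m inch '[[[0,0,0,0],[0,0,0,0],[0,0,0,0],[0,0,0,0],[0,0,0,0],[0,0,0,0]]]' 5.5; python3 -m inch '[[[0,0,-0.5,0],[0,0,-1,0],[0,0,-2,0],[0,0,-4,0],[0,0,-6,0],[0,0,-8,0],[0,0,-8,0],[0,0,-8,0]]]'; python3 -c "
from h import *
goto(433.9,190.6,110,1.67)
a=get_image('side')
cv2.imwrite('pics/k.png',cv2.resize(a[150:310,140:340],None,fx=3,fy=3))"
```

```text
eef_pos: [431.8, -177.7, 5.2]
force: [-1.0, -0.1, 0.3]
clock: 20.87
eef_pos: [431.7, -178.0, 5.9]
tool_rot: [3.139, 0.0, 1.264]
force: [-0.9, 0.5, 6.9]
width: 62.5
gripper_force: 65.4
clock: 21.53
eef_pos: [431.5, -178.3, 85.5]
tool_rot: [3.139, 0.0, 1.263]
force: [-0.5, 0.2, -3.5]
width: 62.7
gripper_force: 67.2
shift [ 35.23 -10.94  -2.48] -23.3 yaw now 1.263 clock 21.5333
```

View pics/k.png

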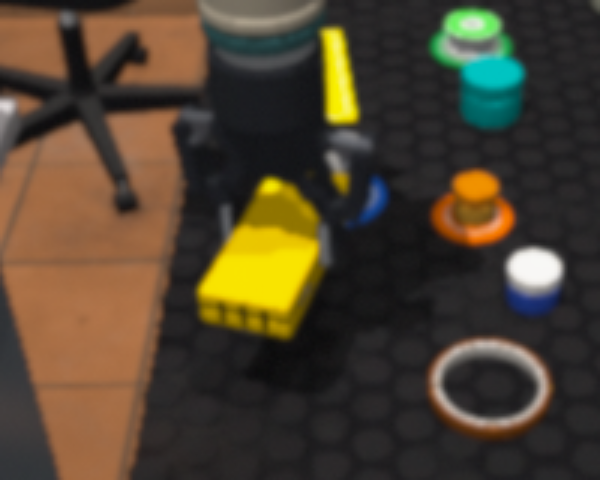

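The case is held level (crop 262,265). Raising it over the blue jar and carrying it to the yellow pad while turning.

```bash
python3 -m inch '[[[0,0,-3,0],[1,-0.3,-5.5,0],[4,-1.2,-6,-4],[7.5,-2.3,-6,-8],[11,-3.4,-6,-12],[14.5,-4.5,-6,-16],[18,-5.6,-6,-20],[21.5,-6.7,-6,-23.3]]]'|head -3;  python3 -c "
from h import *
goto(433.9,190.6,140,1.67)"
```

```text
clock: 22.25
eef_pos: [430.9, 48.8, 143.4]
tool_rot: [-3.139, 0.0, 1.673]
shift [14.08  1.76  0.33] 0.2 yaw now 1.673 clock 22.25
```

```bash
python3 -m inch '[[[3.5,0.4,0,0],[7,0.9,0,0],[10.5,1.3,0,0],[14.1,1.7,0,0],[14.1,1.7,0,0],[14.1,1.7,0,0]]]'|head -3;python3 -m inch '[[[0,0,2.5,0],[0,0,5,0],[0,0,7.5,0],[0,0,9.5,0],[0,0,9.5,0],[0,0,9.5,0],[0,0,9.5,0]]]'|head -3;  python3 - <<'E'
from h import *
goto(433.9,190.6,10,1.67)
a=get_image('side')
cv2.imwrite('pics/l.png',cv2.resize(a[110:250,180:340],None,fx=4,fy=4))
E
```

```text
clock: 22.75
eef_pos: [433.8, 192.1, 143.4]
tool_rot: [-3.14, -0.001, 1.676]
clock: 23.33
eef_pos: [435.1, 188.9, 49.8]
tool_rot: [-3.142, 0.0, 1.67]
shift [ 0.18 -0.1   3.98] -0.0 yaw now 1.67 clock 23.3333
```

View pics/l.png

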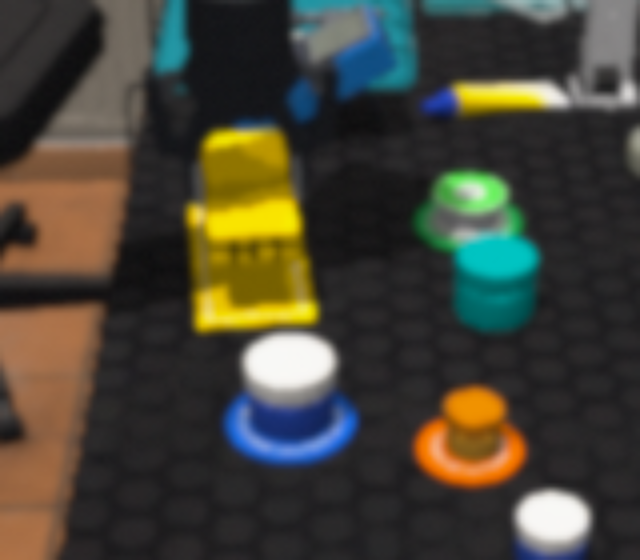

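The case hangs lined up above the yellow pad, its near edge at crop (253,230) and the pad's near edge at (255,320). Lowering.

```bash
python3 -m inch '[[[0.1,-0.1,1.5,0],[0.1,-0.1,2.7,0],[0.1,-0.1,3.6,0],[0.1,-0.1,3.6,0],[0.1,-0.1,3.6,0],[0.1,-0.1,3.6,0]]]'|grep -E "pos|force: \["; for i in 1 2 3; do python3 -m inch '[[[0,0,0.12,0],[0,0,0.12,0]]]' | grep -E "pos|force: \["; done
```

```text
eef_pos: [434.4, 190.5, 14.2]
force: [0.5, -0.6, -2.3]
eef_pos: [434.3, 190.4, 12.7]
force: [-0.3, -0.4, -2.6]
eef_pos: [434.0, 190.3, 11.2]
force: [0.8, 0.2, -3.3]
eef_pos: [433.8, 190.3, 9.8]
force: [0.3, 0.7, -2.3]
```

```bash
for i in 1 2; do python3 -m inch '[[[0,0,0.08,0],[0,0,0.08,0]]]' | grep -E "pos|force: \["; done
```

```text
eef_pos: [433.9, 190.3, 9.1]
force: [0.2, 0.6, -3.5]
eef_pos: [433.9, 190.3, 8.9]
force: [-2.1, 0.1, 7.2]
```

Contact. Release, rise, and check all four from the arm's clear position.

```bash
python3 -m inch '[[[0,0,-0.1,0],[0,0,-0.1,0],[0,0,-0.1,0],[0,0,-0.1,0],[0,0,-0.1,0]]]' 8.5|tail -2; python3 -m inch '[[[0,0,0,0],[0,0,-1,0],[0,0,-4,0],[0,0,-8,0],[0,0,-12,0],[0,0,-16,0],[0,0,-16,0]]]'|head -2; python3 -m inch '[[[-4,0,0,0],[-8,0,0,0],[-12,0,0,0],[-16,0,0,0],[-20,0,0,0],[-24,0,0,0],[-28,0,0,0],[-30,0,0,0]]]'|head -2;python3 -m inch '[[[0,0,0,0],[0,0,0,0],[0,0,0,0],[0,0,0,0]]]'|head -2
python3 - <<'E'
from h import *
a,b=get_image('side'),get_image('top')
for nm,n,im,col,box,z,g in [("flux","top",b,"orange",(262,180,296,205),36,1),("spool","top",b,"green",(150,165,192,208),29,1),("case","top",b,"yellow",(145,225,232,280),31,0)]:
    try:
        P,r,e=centre(n,blobs(n,im,col,box),z);print(nm,r)
    except Exception as x:print(nm,x)
cv2.imwrite('pics/m.png',np.hstack([cv2.resize(a[110:260,180:330],None,fx=2.6,fy=2.6),cv2.resize(b[140:290,140:290],None,fx=2.6,fy=2.6)]))
E
```

```text
width: 84.6
gripper_force: 0.0
clock: 25.72
eef_pos: [437.1, 192.8, 175.4]
clock: 26.38
eef_pos: [463.0, -114.0, 168.8]
clock: 26.72
eef_pos: [463.6, -106.6, 169.4]
flux ((576.1920166015625, -28.401369094848633), (59.83001708984375, 44.91521453857422), 13.201860427856445)
spool ((598.1926879882812, 232.66160583496094), (80.70299530029297, 82.29335021972656), 46.74201202392578)
case ((430.01611328125, 183.07437133789062), (89.35597229003906, 168.40164184570312), 5.752793312072754)
```

View pics/m.png

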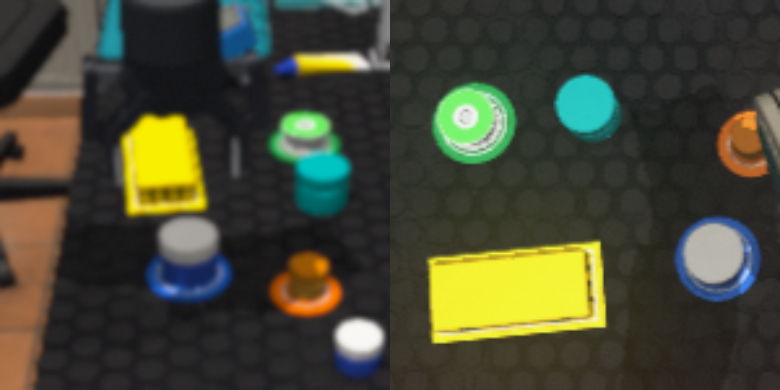

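The side and top views show all four standing on their pads. Checking the numbers before handing in.

Run:
```python
from h import *
for n,p,z in[("spool",(77,116),29),("case",(120,290),31),("jar",(325,252),51)]:print(n,unproj("top",np.array(p)/2.6+140,z))
for n,p,z in[("spool",(305,126),29),("flux",(309,264),36),("jar",(189,239),51)]:print(n,unproj("side",np.array(p)/2.6+[180,110],z))
```

```text
spool [603.54041029 238.3946953 ]
case [432.73894866 188.31559411]
jar [467.08423119  -8.1557404 ]
spool [602.33729904 238.84780728]
flux [583.20532999 -37.93877932]
jar [467.53106717 -14.29401782]
```

```bash
python3 -c "
from cell import order
print(order.finish_job())"
```

```text
the job is handed in; nothing more can be done
None
```

I handed the job in at about 27 s: the flux jar, spool, blue jar and case each stand released on the pad of their own colour. Most position checks put them within about 3 mm of their pads' centres. The exception is one rough side-view reading of the blue jar, about 8 mm off, where the top view gave 2 mm.

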